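# Hold the pedal bin open, then ease its lid shut

## Robot

A 7-joint arm with a two-finger parallel gripper is mounted at the origin on the work surface. World frame = base frame: x ahead of the robot, y to its left, z up, the work surface at z = 0. Lengths are in m, angles in rad, forces in N, time in s.
With the tool pointing down it reaches from about 0.4 to 0.85 m from the base axis. Payload 10.4 kg.
Tool frame: the origin (TCP) lies at the very end of the fingers, on their centre line; the grasp point (between the pads) lies 19 mm behind it; z points along the fingers, y is the direction in which the jaws open and shut (so a half turn about z gives the same grasp; the last joint's range is limited). The gripper opens to 87 mm and grips with 3 to 60 N. Pads are 19 mm wide; open, the fingers measure 117 mm over their backs; the gripper's body (75 mm by 190 mm) begins 51 mm behind the grasp point.
Start: joints at [1.278, 0.332, -0.065, 1.46, 0.022, 1.35, -0.088], TCP at [0.167, -0.602, 0.223] pointing down, gripper open.
Joint ranges: [-2.6, 2.6], [-0.5, 2.12], [-1.47, 1.34], [0.16, 2.42], [-1.27, 4.41], [0.06, 2.06], [-2.6, 2.6]. Speed limits (rad/s): [2.22, 2.22, 2.79, 2.79, 3.14, 3.14, 3.14].

## Interface

Orientations are given as a unit quaternion [x, y, z, w].
In Python, from bench import r gives the robot as it stands.
- The arm moves only by the shell command python3 -m crank 'ROWS' [FORCE]. ROWS is JSON, a list of rows, each a list of 3 entries, a list of its own where there are three numbers: the opening, from -1 (shut) to 1 (fully open), so that 0 is half open, then the shift along the tool's x, y, z in mm, then the turn about the tool's z in degrees. A call has 1 to 12 rows; each row is the pose to reach, as a shift and turn from the pose commanded when the call began, along the tool's axes at that moment; what a row does not reach only later rows make up. A row lasts 1/12 s, in which the tool goes at most 41.7 mm and 7.16 degrees, less where a joint would pass 70% of its speed; a pose out of reach is approached as far as the arm can. A call with a gripper value outside its range is refused whole. The fingers move at their own pace and stop on an object; FORCE is the grip in N (left out, the last holds). Time passes only in rows, so rows that repeat a pose let the fingers close. It gives the time, the measured TCP pose, the force and the opening at its end, in the units of the state.
- r.read_state(): the state, without advancing time (a new reading comes with each control period).
- r.camera(name): name is "side" or "top" or "wrist"; returns a dict with "pixels" (400x640x3 uint8, red, green, blue), "fov_y" (degrees; the focal length in pixels is half the picture's height over the tangent of half this angle, whatever the lens; pixels are square), "cx", "cy" (the principal point, pixels), "cam_to_world" (4x4, takes a point from camera to world coordinates). Camera axes: x right, y down, z forward; pixel columns grow to the right and rows downward; lengths in m; the calibration is good to about 2 mm. A picture is of the moment at which its call begins. There is no depth.
- r.close_job(): hands the job in, once; it reports no verdict.
The state is a dict: "time": time; "joint_positions": joint angles; "joint_vel": joint speeds; "joint_torque": joint torques, N m; "ee_pos": TCP position; "eef_rot": TCP orientation; "ft_force": force on the tool from outside, world axes, zero at the start; "torque": the same for the moment, N m; "width": finger opening in m.
Only numpy, scipy, OpenCV 4.12 (cv2) and the standard library are available. Lean on these libraries where they do the work, as an engineer would, in place of code of your own. Each camera call takes 0.05 s, during which the arm holds its last target.

## Task

My hands are full of sweepings for the little pedal bin on the worktop: press its pedal right down with your fingertips so the lid stands wide open, and keep it open for about three seconds. Then let the pedal up slowly so that the lid comes down gently under control and closes fully without slamming. Work it by the pedal only: do not touch the lid, do not lift, shove or tip the bin, and leave the other things on the worktop alone.

Things in the scene. Friction and masses are not known exactly. Their poses are not given: they have to be found in the camera images.
- bin: Small pedal bin, loose on the worktop, about 1.6 kg, non-slip foot: round white can, black base ring and collar, 177 mm diameter, 220 mm high to the collar, 244 mm with its lid shut. Origin: centre of its underside, z up; -x points to its front, where the pedal sticks out, +x to the back, where the lid is hinged. A 20 N push down on the pedal does not tip it.
- pedal_pad (a point): Centre of the top face of the pedal's foot pad: dark ribbed rubber on steel, 36 mm front to back, 52 mm across, 5 mm thick. At rest 137 mm in front of the bin's axis (48 mm clear of the can), 38 mm above the worktop, its outer edge 8 degrees up; fully pressed 28 mm lower. Hinged along the bin's y, 30 mm in front of its axis, 22 mm up, so the pad moves almost straight up and down.
- bin_pedal (a joint): Pedal angle in rad: 0 at rest (up), grows as the pad is pressed down, end stop at 0.27. It takes about 5 to 9 N on the pad to move it, less as the lid rises. It does not stay down: the lid's weight and a weak spring push it back up as soon as it is let go.
- bin_lid (a joint): Lid angle in rad: 0 shut, 1.3 (about 75 degrees) wide open. Linked to the pedal through a lift rod: the lid turns 4.8 times the pedal angle, so 10 mm at the pad is about 0.45 rad of lid. If the pedal is let go the lid falls at once and slams; it follows the pad as slowly as the pad is let up.
- bin_lid_shell: The round lid, 176 mm diameter, low steel dome with black rim, 23 mm thick, hinged at the back of the bin and opening upwards and backwards. Origin on the hinge line, 94 mm behind the bin's axis and 224 mm above the worktop; with the lid shut its -x points to the front of the bin. Open, its front edge rises to about 400 mm above the worktop.
- spray: Clear spray bottle with green band and white head, 68 mm diameter, 190 mm tall, standing loose beside the bin, a bystander. Origin at the centre of its underside.
- jar: Glass jar with steel cap and paper label, 86 mm diameter, 125 mm tall, standing loose beside the bin, a bystander. Origin at the centre of its underside.
- carton: Small cardboard carton 70 x 50 x 42 mm, loose, in front and to one side of the bin, a bystander. Origin at the centre of its underside.

How it is judged:
By the outcome, as a careful person would: the job done as asked, in the order asked, and still so for the second after the job is handed in, with the robot touching nothing.
It also fails if it takes over 56 s, if anything falls off the work surface, if the arm or the gripper's body presses on something with over 40 N, if the wrist force passes 120 N, or if a joint passes its speed limit or range.

## Working session

There is one attempt and no reset: what is moved stays moved. The work goes in short steps, Python scripts to look and compute and a shell command to move; the robot and the scene stay as the last step left them, time stands still between calls to the robot, and variables do not carry over. Pictures are saved under pics/ and viewed, and the job is handed in when it is done.

```bash
mkdir -p pics; ls
python3 - <<'E'
from bench import r
import cv2,json
s=r.read_state();print({k:s[k] for k in('time','ee_pos','eef_rot','width','ft_force')})
for n in('side','top','wrist'):
    c=r.camera(n);cv2.imwrite(f'pics/{n}0.png',c['pixels'][:,:,::-1]);print(n,c['fov_y'],c['cx'],c['cy'],c['cam_to_world'])
E
```

```text
pics
{'time': 0.0, 'ee_pos': array([ 0.16645691, -0.60203249,  0.22174578]), 'eef_rot': array([ 9.90916417e-01,  1.34477335e-01, -1.33398404e-04, -6.94964888e-04]), 'width': 0.08693836582530214, 'ft_force': array([-1.17702678, -0.86502493, -0.63622512])}
side 47.13725855040159 320.54831388542226 202.1950642907595 [[-0.96050467 -0.19454845  0.19895146  0.37963097]
 [-0.27819753  0.65576624 -0.70183814  0.77902821]
 [ 0.00607587 -0.72946661 -0.68398943  0.87554558]
 [ 0.          0.          0.          1.        ]]
top 55.83584406854957 319.98039119207095 200.13232316134338 [[-0.02957484 -0.99288471  0.11534851  0.48590061]
 [-0.99952357  0.03039551  0.00536195  0.00369002]
 [-0.00882988 -0.11513498 -0.99331061  1.01573185]
 [ 0.          0.          0.          1.        ]]
wrist 58.303466495071596 315.78349252325427 200.03844805098365 [[ 0.26683778 -0.93111922 -0.24862541  0.23474723]
 [-0.96374077 -0.25811293 -0.06768629 -0.58336809]
 [-0.00114943  0.25767171 -0.96623184  0.38449823]
 [ 0.          0.          0.          1.        ]]
```

View pics/side0.png

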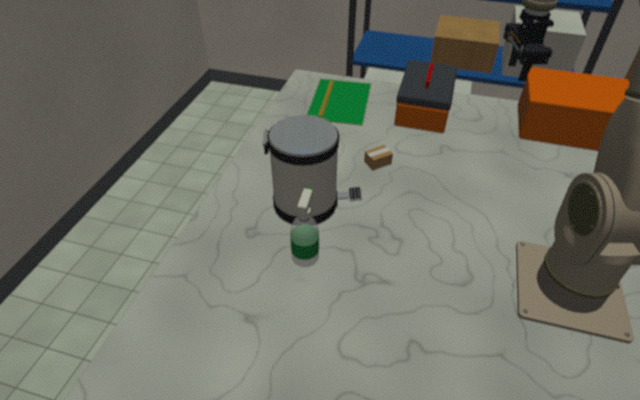

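View pics/top0.png

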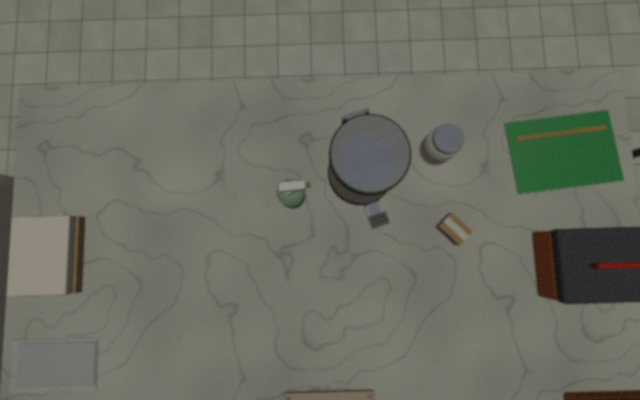

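View pics/wrist0.png

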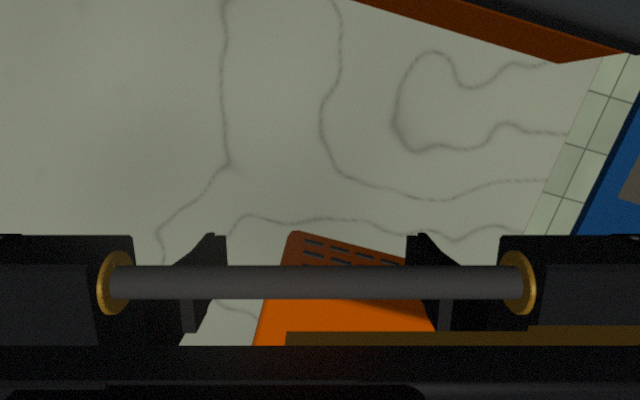

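The side view shows the bin around (305,165) with the pad at (355,194). In the top view the pad is near (378,220), the lid at (370,153), the spray at (291,192), the jar at (442,142) and the carton at (454,229). Next I'll enlarge both.

Run:
```python
import cv2,numpy as np
a=cv2.imread('pics/top0.png')[185:240,330:410];b=cv2.imread('pics/side0.png')[170:225,320:400]
f=lambda i:cv2.convertScaleAbs(cv2.resize(i,None,fx=9,fy=5*9/5,interpolation=cv2.INTER_CUBIC),alpha=1.5)
cv2.imwrite('pics/tc.png',f(a));cv2.imwrite('pics/sc.png',f(b))
```

```text
(no output)
```

View pics/tc.png

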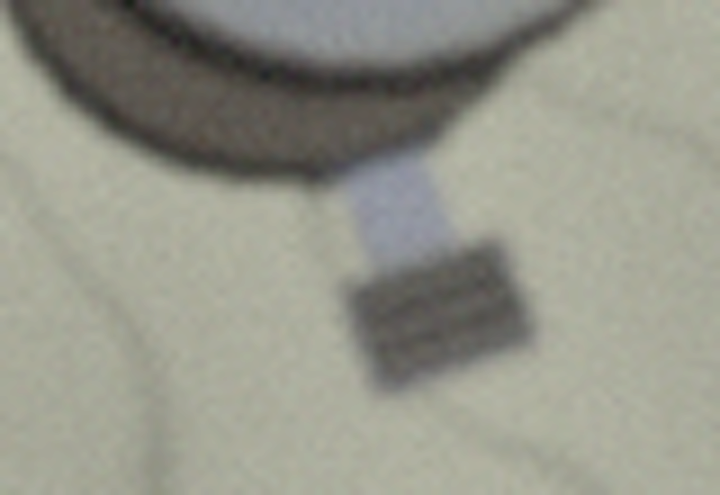

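View pics/sc.png

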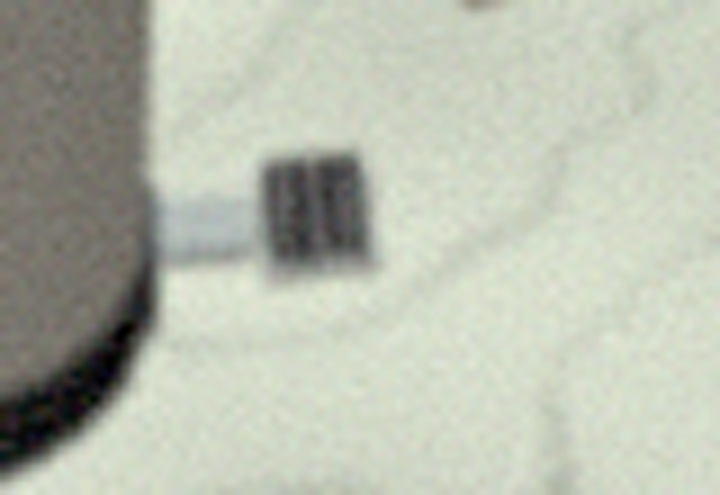

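```bash
cat > h.py <<'E'
from bench import r
import numpy as np
from scipy.spatial.transform import Rotation as R
import json
_c={}
def cam(n):
    if n not in _c:_c[n]=r.camera(n)
    return _c[n]
def ray(n,u,v):
    c=cam(n);T=np.array(c['cam_to_world']);f=200/np.tan(np.radians(c['fov_y'])/2)
    return T[:3,3],T[:3,:3]@np.array([(u-c['cx'])/f,(v-c['cy'])/f,1])
def atz(n,u,v,z):
    o,d=ray(n,u,v);return o+d*(z-o[2])/d[2]
E
python3 - <<'E'
from h import *
np.set_printoptions(precision=4,suppress=True)
t=lambda x,y:(330+x/9-.44,185+y/9-.44)
o1,d1=ray('top',378.6,219.6);o2,d2=ray('side',354.7,192.9)
A=np.stack([d1,-d2],1);s=np.linalg.lstsq(A,o2-o1,rcond=None)[0]
print('tri',o1+d1*s[0],o2+d2*s[1],'z38',atz('top',378.6,219.6,.038),atz('side',354.7,192.9,.038))
cs=[atz('top',*t(*p),.038) for p in((350,290),(498,242),(530,338),(385,388))]
print([np.linalg.norm(cs[i]-cs[(i+1)%4]) for i in range(4)])
f=cs[0]+cs[1]-cs[2]-cs[3];print('dir to back deg',np.degrees(np.arctan2(f[1],f[0])))
e=cs[0]+cs[3]-cs[1]-cs[2];print('across deg',np.degrees(np.arctan2(e[1],e[0])))
lid=atz('top',370.5,153,.232);pd=atz('top',378.6,219.6,.038);v=lid-pd
print('lid c',lid,np.linalg.norm(v[:2]),np.degrees(np.arctan2(v[1],v[0])))
print('jar cap',atz('top',447,138,.125),'carton',atz('top',454,229,.042),'spray',atz('top',292,186,.19))
print('darkbox corner z.1',[atz('top',554,230,z) for z in(.1,.2)],atz('side',400,100,.1),atz('side',430,65,.1))
s=r.read_state();print(R.from_quat(s['eef_rot']).as_matrix(),s['ee_pos'],s['time'])
E
```

```text
tri [ 0.544  -0.141   0.0394] [ 0.5439 -0.141   0.0394] z38 [ 0.5441 -0.1412  0.038 ] [ 0.5441 -0.1426  0.038 ]
[np.float64(0.04500729978336968), np.float64(0.02899644996074605), np.float64(0.04423047813635965), np.float64(0.029770210322327295)]
dir to back deg 16.400936152618716
across deg 106.70109936045726
lid c [ 0.6741 -0.102   0.232 ] 0.1358042864405395 16.770904255885707
jar cap [ 0.7309 -0.3025  0.125 ] carton [ 0.5139 -0.3326  0.042 ] spray [0.6152 0.0691 0.19  ]
darkbox corner z.1 [array([ 0.5027, -0.5523,  0.1   ]), array([ 0.5008, -0.4916,  0.2   ])] [ 0.4927 -0.5568  0.1   ] [ 0.4262 -0.8322  0.1   ]
[[ 0.9638  0.2665 -0.0002]
 [ 0.2665 -0.9638  0.0005]
 [-0.     -0.0006 -1.    ]] [ 0.1665 -0.6022  0.2222] 0.25
```

```bash
python3 -m crank '[[-1,[0,0,-20],0],[-1,[5,-4,-45],-4],[-1,[20,-16,-60],-10],[-1,[40,-31,-60],-16],[-1,[60,-47,-60],-22],[-1,[80,-63,-60],-28],[-1,[105,-82,-60],-34],[-1,[130,-102,-60],-40],[-1,[155,-122,-60],-46],[-1,[175,-138,-60],-52],[-1,[190,-150,-60],-57],[-1,[195,-155,-60],-60]]' 10
python3 - <<'E'
from h import *
s=r.read_state();print(s['joint_positions'],s['ft_force'],R.from_quat(s['eef_rot']).as_matrix())
m=R.from_quat(s['eef_rot']).as_matrix()
print('to waypoint mm',m.T@(np.array([.45,-.20,.25])-s['ee_pos'])*1000)
E
```

```text
time: 1.25
ee_pos: [0.3156, -0.3982, 0.2828]
eef_rot: [0.788, 0.616, 0.0, 0.0]
ft_force: [0.4, 0.3, -1.0]
width: 0.015
[ 1.11968818  0.06412348 -0.32208545  1.65475686  0.01990973  1.42554978
  0.55071098] [ 0.36101402  0.33665813 -0.97685502] [[ 2.42203614e-01  9.70225149e-01  7.54176934e-04]
 [ 9.70225411e-01 -2.42203730e-01  6.49565469e-05]
 [ 2.45686942e-04  7.15988916e-04 -9.99999713e-01]]
to waypoint mm [224.87849274  82.38743987  32.94442439]
```

```bash
python3 -m crank '[[-1,[8,3,2],-3],[-1,[26,10,6],-8],[-1,[48,18,10],-14],[-1,[70,26,14],-20],[-1,[92,34,18],-26],[-1,[114,42,22],-32],[-1,[136,50,25],-38],[-1,[158,58,28],-44],[-1,[180,66,30],-50],[-1,[202,74,33],-55],[-1,[217,80,33],-58],[-1,[225,82,33],-60]]'
python3 - <<'E'
from h import *
s=r.read_state();print(s['joint_positions'],s['ft_force'],R.from_quat(s['eef_rot']).as_matrix())
m=R.from_quat(s['eef_rot']).as_matrix()
a=np.radians(16.6);P=np.array([.544,-.141,.039]);b=np.array([np.cos(a),np.sin(a),0])
print('to above mm',m.T@(P-.006*b+[0,0,.06]-s['ee_pos'])*1000, 'yaw',np.degrees(np.arctan2(m[1,0],m[0,0])))
E
```

```text
time: 2.25
ee_pos: [0.4502, -0.2019, 0.2496]
eef_rot: [0.377, 0.926, 0.0, 0.0]
ft_force: [0.1, -1.2, 0.1]
width: 0.0001
[ 0.88589725  0.06198044 -0.57408119  1.73209556  0.03402623  1.35744814
  1.10378691] [ 0.09528214 -1.17724163  0.0857758 ] [[-7.16169533e-01  6.97926322e-01  2.19417599e-04]
 [ 6.97926352e-01  7.16169458e-01  3.38552103e-04]
 [ 7.91442412e-05  3.95598026e-04 -9.99999919e-01]]
to above mm [-21.78407703 103.76246377 150.60448324] yaw 135.7391290143413
```

```bash
python3 -m crank '[[-1,[-1,5,2],-3],[-1,[-3,16,6],-8],[-1,[-5,28,10],-14],[-1,[-7,38,15],-20],[-1,[-10,48,20],-26],[-1,[-12,58,25],-32],[-1,[-14,68,30],-38],[-1,[-16,78,35],-44],[-1,[-18,88,38],-50],[-1,[-20,97,40],-56],[-1,[-22,102,40],-60],[-1,[-22,104,40],-61]]'
python3 - <<'E'
from h import *
import cv2
s=r.read_state();print(s['joint_positions'],s['ft_force'])
m=R.from_quat(s['eef_rot']).as_matrix()
a=np.radians(16.6);P=np.array([.544,-.141,.039]);b=np.array([np.cos(a),np.sin(a),0])
print('to pad mm',m.T@(P-.006*b-s['ee_pos'])*1000, 'yaw',np.degrees(np.arctan2(m[1,0],m[0,0])))
x=np.hstack([cv2.resize(cam(n)['pixels'],(400,250))for n in('side','wrist')]);cv2.imwrite('pics/a1.png',x[:,:,::-1])
E
```

```text
time: 3.25
ee_pos: [0.5381, -0.1456, 0.2093]
eef_rot: [-0.144, 0.99, 0.0, -0.0]
ft_force: [-0.2, -0.5, -0.7]
width: 0.0004
[ 0.79316776  0.26629442 -0.71601594  1.63134486  0.17949066  1.31159226
  1.90865324] [-0.17812931 -0.4700955  -0.72961193]
to pad mm [ -1.03877025   2.6734501  170.33566905] yaw -163.41284138864805
```

View pics/a1.png

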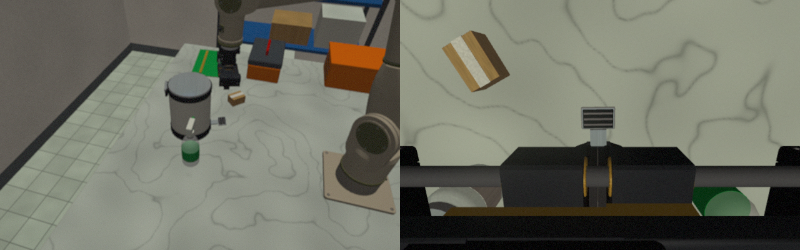

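Run:
```python
from h import *
import cv2
i=cam('wrist')['pixels'][:,:,::-1]
cv2.imwrite('pics/w1.png',cv2.resize(i[140:260,240:400],None,fx=5,fy=5,interpolation=cv2.INTER_CUBIC))
print(atz('wrist',317,189,.0385))
```

```text
[ 0.54531339 -0.14214337  0.0385    ]
```

View pics/w1.png

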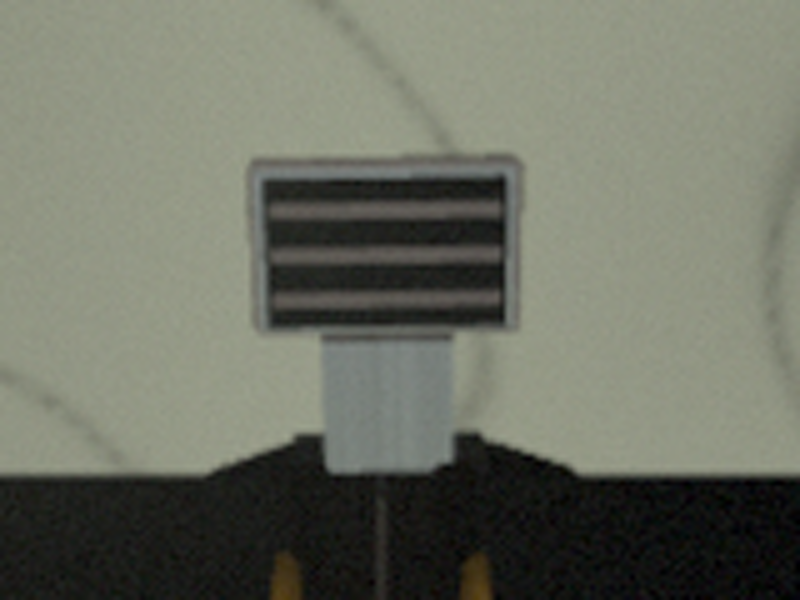

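The wrist view puts the pad centre at (317,189), which projects to (0.545,-0.142). That agrees with the triangulation to 2 mm, and the pad is square to the tool. I'll descend to just above it.

```bash
python3 -m crank '[[-1,[0,1,6],0],[-1,[-1,2,20],0],[-1,[-1,2,38],0],[-1,[-1,2,56],0],[-1,[-1,2,74],0],[-1,[-1,2,92],0],[-1,[-1,2,110],0],[-1,[-1,2,125],0],[-1,[-1,2,138],0],[-1,[-1,2,148],0],[-1,[-1,2,155],0],[-1,[-1,2,158],0]]'
python3 - <<'E'
from h import *
import cv2
i=cam('side')['pixels'][:,:,::-1]
cv2.imwrite('pics/s2.png',cv2.resize(i[70:230,250:450],None,fx=3.5,fy=3.5,interpolation=cv2.INTER_CUBIC))
E
```

```text
time: 4.4
ee_pos: [0.5377, -0.143, 0.0507]
eef_rot: [-0.143, 0.99, 0.0, -0.0]
ft_force: [-0.2, -0.9, 0.4]
width: 0.0003
```

View pics/s2.png

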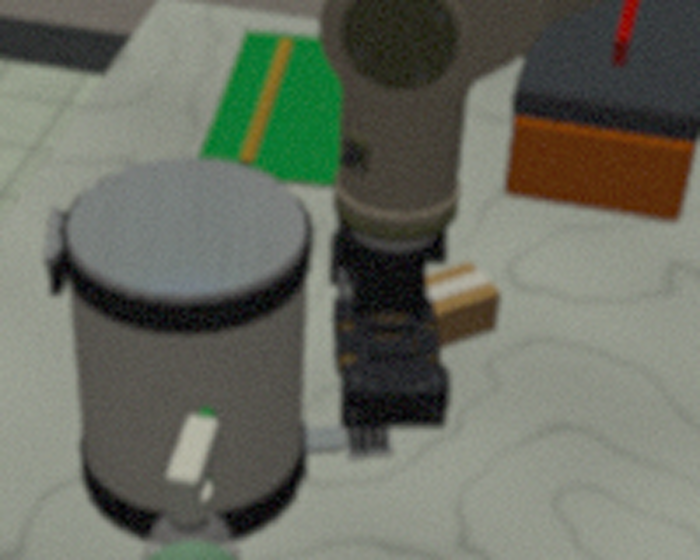

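```bash
python3 -m crank '[[-1,[0,0,3],0],[-1,[0,0,6],0],[-1,[0,0,9],0],[-1,[0,0,11],0],[-1,[0,0,12],0],[-1,[0,0,13],0],[-1,[0,0,14],0],[-1,[0,0,15],0],[-1,[0,0,16],0],[-1,[0,0,17],0],[-1,[0,0,18],0],[-1,[0,0,19],0]]'
python3 - <<'E'
from h import *
import cv2
i=cam('side')['pixels'][:,:,::-1]
cv2.imwrite('pics/s3.png',cv2.resize(i[70:230,250:450],None,fx=3.5,fy=3.5,interpolation=cv2.INTER_CUBIC))
E
```

```text
time: 5.45
ee_pos: [0.5377, -0.1433, 0.0329]
eef_rot: [-0.143, 0.99, -0.0, -0.001]
ft_force: [-4.5, -0.4, 6.4]
width: 0.0007
```

View pics/s3.png

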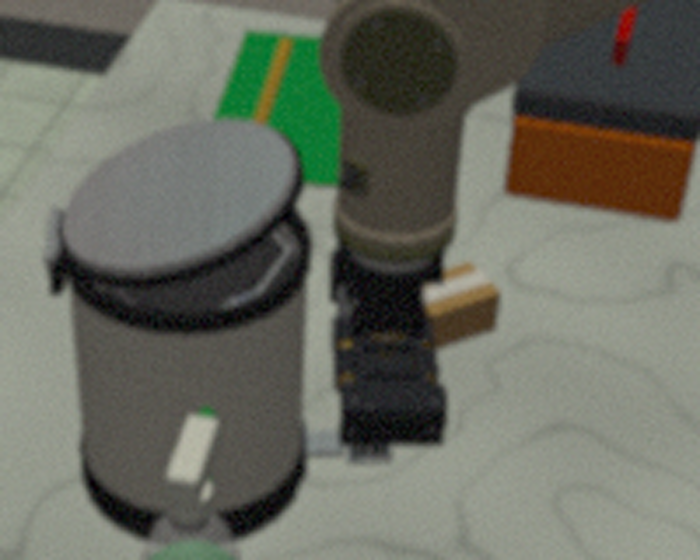

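```bash
python3 -m crank '[[-1,[0.5,0,1.5],0],[-1,[0.5,0,3],0],[-1,[0.5,0,4.5],0],[-1,[1,0,6],0],[-1,[1,0,7.5],0],[-1,[1,0,9],0],[-1,[1,0,10.5],0],[-1,[1,0,12],0],[-1,[1,0,13.5],0],[-1,[1,0,15],0],[-1,[1,0,16],0],[-1,[1,0,17],0]]'
python3 -m crank '[[-1,[0,0,1],0],[-1,[0,0,2],0],[-1,[0,0,3],0]]'
```

```text
time: 6.5
ee_pos: [0.5373, -0.1434, 0.016]
eef_rot: [-0.143, 0.99, -0.0, 0.0]
ft_force: [-2.7, -0.8, 4.9]
width: 0.0006
time: 6.75
ee_pos: [0.5375, -0.1433, 0.0128]
eef_rot: [-0.143, 0.99, -0.0, 0.0]
ft_force: [-0.5, 1.1, 3.6]
width: 0.0003
```

Run:
```python
from h import *
s=r.read_state();print(s['time'],s['ft_force'],s['ee_pos'])
```

```text
6.75 [-0.54194815  1.09965446  3.55100027] [ 0.53753308 -0.14331876  0.01280818]
```

```bash
python3 -m crank '[[-1,[0,0,1],0],[-1,[0,0,2],0],[-1,[0,0,3],0],[-1,[0,0,3],0]]'
```

```text
time: 7.08
ee_pos: [0.5376, -0.1432, 0.0095]
eef_rot: [-0.143, 0.99, -0.0, 0.0]
ft_force: [1.1, -1.7, 3.0]
width: 0.0003
```

```bash
python3 -m crank '[[-1,[0,0,0.5],0],[-1,[0,0,1],0],[-1,[0,0,1],0]]'
```

```text
time: 7.33
ee_pos: [0.5377, -0.1432, 0.0093]
eef_rot: [-0.143, 0.99, -0.0, 0.0]
ft_force: [-1.7, -0.0, 11.4]
width: 0.0007
```

The end stop is reached: 11 N at z = 9.3 mm. I'll check the lid and hold.

```bash
python3 -m crank '[[-1,[0,0,0],0],[-1,[0,0,0],0],[-1,[0,0,0],0],[-1,[0,0,0],0],[-1,[0,0,0],0],[-1,[0,0,0],0],[-1,[0,0,0],0],[-1,[0,0,0],0],[-1,[0,0,0],0],[-1,[0,0,0],0],[-1,[0,0,0],0],[-1,[0,0,0],0]]'
python3 - <<'E'
from h import *
import cv2
i=cam('side')['pixels'][:,:,::-1]
cv2.imwrite('pics/s4.png',cv2.resize(i[50:230,250:450],None,fx=3.3,fy=3.3,interpolation=cv2.INTER_CUBIC))
E
```

```text
time: 8.33
ee_pos: [0.5377, -0.1432, 0.0093]
eef_rot: [-0.143, 0.99, -0.0, 0.0]
ft_force: [-1.7, 0.7, 10.2]
width: 0.0003
```

View pics/s4.png

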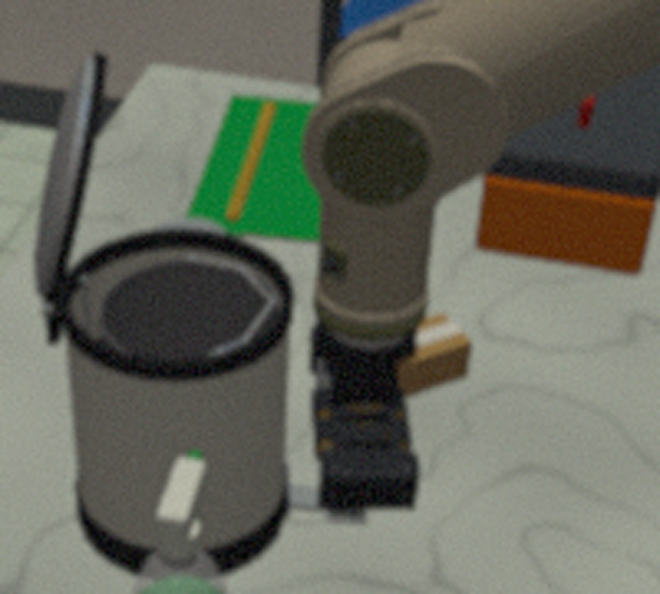

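The lid (at (70,180) in the crop) stands fully upright. I'll hold for the rest of the three seconds.

```bash
for k in 1 ; do python3 -m crank '[[-1,[0,0,0],0],[-1,[0,0,0],0],[-1,[0,0,0],0],[-1,[0,0,0],0],[-1,[0,0,0],0],[-1,[0,0,0],0],[-1,[0,0,0],0],[-1,[0,0,0],0],[-1,[0,0,0],0],[-1,[0,0,0],0],[-1,[0,0,0],0],[-1,[0,0,0],0]]'; done
python3 -m crank '[[-1,[0,0,0],0],[-1,[0,0,0],0],[-1,[0,0,0],0],[-1,[0,0,0],0],[-1,[0,0,0],0],[-1,[0,0,0],0],[-1,[0,0,0],0],[-1,[0,0,0],0],[-1,[0,0,0],0],[-1,[0,0,0],0],[-1,[0,0,0],0],[-1,[0,0,0],0]]'
```

```text
time: 9.38
ee_pos: [0.5377, -0.1433, 0.0093]
eef_rot: [-0.143, 0.99, -0.0, 0.0]
ft_force: [-0.0, 1.2, 10.0]
width: 0.0005
time: 10.38
ee_pos: [0.5377, -0.1432, 0.0092]
eef_rot: [-0.143, 0.99, -0.0, 0.0]
ft_force: [-0.4, 0.5, 10.2]
width: 0.0007
```

```bash
python3 -m crank '[[-1,[0,0,-0.5],0],[-1,[0,0,-1],0],[-1,[0,0,-1.5],0],[-1,[0,0,-2],0],[-1,[0,0,-2.5],0],[-1,[0,0,-3],0],[-1,[0,0,-3.5],0],[-1,[0,0,-4],0],[-1,[0,0,-4.5],0],[-1,[0,0,-5],0],[-1,[0,0,-5.5],0],[-1,[0,0,-6],0]]'
python3 -m crank '[[-1,[0,0,-0.5],0],[-1,[0,0,-1],0],[-1,[0,0,-1.5],0],[-1,[0,0,-2],0],[-1,[0,0,-2.5],0],[-1,[0,0,-3],0],[-1,[0,0,-3.5],0],[-1,[0,0,-4],0],[-1,[0,0,-4.5],0],[-1,[0,0,-5],0],[-1,[0,0,-5.5],0],[-1,[0,0,-6],0]]'
python3 -m crank '[[-1,[0,0,-0.5],0],[-1,[0,0,-1],0],[-1,[0,0,-1.5],0],[-1,[0,0,-2],0],[-1,[0,0,-2.5],0],[-1,[0,0,-3],0],[-1,[0,0,-3.5],0],[-1,[0,0,-4],0],[-1,[0,0,-4.5],0],[-1,[0,0,-5],0],[-1,[0,0,-5.5],0],[-1,[0,0,-6],0]]'
```

```text
time: 11.38
ee_pos: [0.5368, -0.1433, 0.0145]
eef_rot: [-0.143, 0.99, -0.0, -0.0]
ft_force: [-2.6, -1.5, 3.7]
width: 0.0007
time: 12.38
ee_pos: [0.5371, -0.1433, 0.0206]
eef_rot: [-0.143, 0.99, -0.0, -0.0]
ft_force: [-3.1, -1.1, 4.8]
width: 0.0002
time: 13.38
ee_pos: [0.5374, -0.1432, 0.0267]
eef_rot: [-0.143, 0.99, -0.0, 0.0]
ft_force: [-2.0, -0.5, 4.8]
width: 0.0008
```

```bash
python3 -m crank '[[-1,[0,0,-0.5],0],[-1,[0,0,-1],0],[-1,[0,0,-1.5],0],[-1,[0,0,-2],0],[-1,[0,0,-2.5],0],[-1,[0,0,-3],0],[-1,[0,0,-3.5],0],[-1,[0,0,-4],0],[-1,[0,0,-4.5],0],[-1,[0,0,-5],0],[-1,[0,0,-5.5],0],[-1,[0,0,-6],0]]'
python3 -m crank '[[-1,[0,0,-0.3],0],[-1,[0,0,-0.6],0],[-1,[0,0,-0.9],0],[-1,[0,0,-1.2],0],[-1,[0,0,-1.5],0],[-1,[0,0,-1.8],0],[-1,[0,0,-2.1],0],[-1,[0,0,-2.4],0],[-1,[0,0,-2.7],0],[-1,[0,0,-3],0],[-1,[0,0,-3.3],0],[-1,[0,0,-3.6],0]]'
```

```text
time: 14.38
ee_pos: [0.5377, -0.1431, 0.0328]
eef_rot: [-0.143, 0.99, -0.0, 0.001]
ft_force: [-0.4, -0.2, 5.3]
width: 0.0005
time: 15.38
ee_pos: [0.538, -0.143, 0.0366]
eef_rot: [-0.143, 0.99, -0.0, 0.001]
ft_force: [0.6, 0.6, 4.3]
width: 0.0004
```

```bash
python3 -m crank '[[-1,[0,0,-0.2],0],[-1,[0,0,-0.4],0],[-1,[0,0,-0.6],0],[-1,[0,0,-0.8],0],[-1,[0,0,-1],0],[-1,[0,0,-1.2],0],[-1,[0,0,-1.4],0],[-1,[0,0,-1.6],0],[-1,[0,0,-1.8],0],[-1,[0,0,-2],0],[-1,[0,0,-2.2],0],[-1,[0,0,-2.4],0]]'
```

```text
time: 16.38
ee_pos: [0.5383, -0.1429, 0.0391]
eef_rot: [-0.143, 0.99, -0.0, 0.001]
ft_force: [0.7, 0.6, 5.1]
width: 0.0003
```

```bash
python3 -m crank '[[-1,[0,0,-0.2],0],[-1,[0,0,-0.4],0],[-1,[0,0,-0.6],0],[-1,[0,0,-0.8],0],[-1,[0,0,-1],0],[-1,[0,0,-1.2],0],[-1,[0,0,-1.4],0],[-1,[0,0,-1.6],0],[-1,[0,0,-1.8],0],[-1,[0,0,-2],0],[-1,[0,0,-2.2],0],[-1,[0,0,-2.4],0]]'
```

```text
time: 17.38
ee_pos: [0.5369, -0.1432, 0.0407]
eef_rot: [-0.143, 0.99, 0.0, -0.0]
ft_force: [0.7, -0.2, 0.9]
width: 0.0004
```

Contact is lost at about z = 40 mm, which is the rest height. Next I'll back off up and outward.

```bash
python3 -m crank '[[-1,[0,0,-1],0],[-1,[0,0,-4],0],[-1,[1,0,-10],0],[-1,[4,0,-20],0],[-1,[8,0,-34],0],[-1,[14,0,-50],0],[-1,[20,0,-66],0],[-1,[27,0,-82],0],[-1,[34,0,-98],0],[-1,[40,0,-110],0],[-1,[44,0,-118],0],[-1,[45,0,-120],0]]'
python3 -m crank '[[-1,[2,0,-4],0],[-1,[6,0,-10],0],[-1,[12,0,-20],0],[-1,[20,0,-30],0],[-1,[25,0,-36],0],[-1,[27,0,-40],0],[-1,[27,0,-40],0],[-1,[27,0,-40],0]]'
python3 - <<'E'
from h import *
import cv2
i=cam('side')['pixels'][:,:,::-1]
a=cv2.resize(i[70:230,250:410],(400,400));b=cv2.resize(cam('top')['pixels'][90:250,260:480][:,:,::-1],(400,290))
cv2.imwrite('pics/s5.png',np.hstack([a,np.vstack([b,np.zeros((110,400,3),np.uint8)])]))
cv2.imwrite('pics/top5.png',cam('top')['pixels'][:,:,::-1])
d=cv2.absdiff(cv2.imread('pics/side0.png'),np.ascontiguousarray(i)).max(2);ys,xs=np.where(cv2.medianBlur(d,5)>40)
m=xs<345;print('side diff px in bin/spray area',m.sum())
E
```

```text
time: 18.38
ee_pos: [0.494, -0.1566, 0.1628]
eef_rot: [-0.143, 0.99, -0.001, 0.001]
ft_force: [0.3, -0.8, 0.3]
width: 0.0009
time: 19.05
ee_pos: [0.4682, -0.1637, 0.201]
eef_rot: [-0.143, 0.99, -0.0, 0.0]
ft_force: [-0.6, 0.8, -1.0]
width: 0.0
side diff px in bin/spray area 0
```

View pics/s5.png

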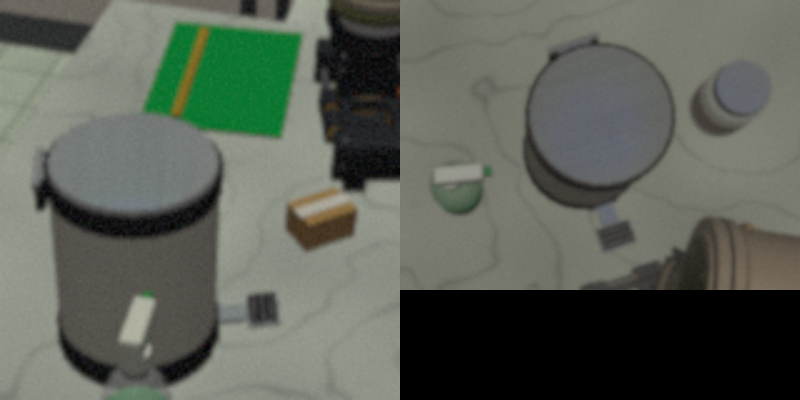

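The lid is shut, the pedal is back up, and the bin and bystanders haven't moved: no pixels in the side view's bin and spray area differ from the start. Handing in.

```bash
python3 -c "
from bench import r
r.close_job();print(r.read_state()['time'])"
```

```text
the job is handed in; nothing more can be done
the job is handed in; nothing more can be done
```

The bin was opened and closed by its pedal only, and I handed the job in at about 19 s of the 56 s allowed.

- **Opening:** I pressed the pad with the closed fingertips down to its end stop, at about 10–11 N. The side picture showed the lid standing wide open, and I held it there for about 3 s.
- **Closing:** I let the pad up over about 7 s, at 6 mm/s and slowing to 2.4 mm/s at the end. The finger force stayed at about 4–5 N until near closure and was about zero at z ≈ 40 mm, the pad's rest height.
- **Last checks:** After backing the arm off, the side and top pictures showed the lid shut and the pedal up. The bin and spray showed no change from the first side picture. The jar and carton looked unmoved by eye.
- **Not measured:** I did not measure the lid's speed at the moment it closed. That it did not slam is inferred from the slow release and the force readings.

No check failed or disagreed. The different pixel measurements of the pad's position agreed to about 2 mm.

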